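Clamp a bushing in the drilling fixture with the key

TASK

Set the small steel bushing upright and fully home in the round nest of the blue drilling fixture. Then take the orange-handled key from its wooden block, push it all the way down into the slot of the swing clamp and turn it clockwise (seen from above) until the clamp's arm lies over the bushing, against its stop. Let only the key turn the clamp, leave the key in the slot, and do not disturb the other things on the tray.

Things in the scene. Friction and masses are not known exactly. Their poses are not given: they have to be found in the camera images.
- bushing: small plain steel bushing standing on the tray, a ring-shaped cylinder 21 mm in diameter and 24 mm tall with a small hole through it; origin at the centre of its underside, z up its axis
- nest (a point): mouth centre of the round nest in the blue fixture plate (fixed, 110 x 170 mm, top face 20 mm above the tray), z up. A blind hole 24 mm in diameter, 10 mm deep: a seated bushing's underside is 10 mm below this point, its top 14 mm above. The clamp's pivot axis stands 85 mm away along this point's -y axis
- key: flat key upright in the wooden block, 66 mm tall; origin at its blade's lower tip, z up. From the tip: steel blade 0-24 mm, 7 mm thick (x), 16 mm wide (y), tapered over the first 6 mm; collar 24-30 mm (16 x 26 mm); orange flat handle 30-66 mm, 10 mm thick (x), 36 mm wide (y): grip it across x. Half a turn about z makes no difference
- keeper: light wooden block that holds the key, fixed to the tray, 44 x 60 x 30 mm tall, with a slot 11 x 20 mm through it, long side along y; origin at the centre of its underside. The key's collar rests on its top, the blade hangs in the slot
- slot (a point): mouth centre of the key slot in the clamp's square steel hub (40 x 40 mm; mouth 62 mm above the tray), z up; turns with the clamp. Slot 9.4 mm wide along x, 18.4 mm along y, 26 mm deep; a key pushed home has its collar on the hub and its tip 24 mm below this point. The arm points along +y
- strap: the steel swing clamp: square hub and arm, in one piece; origin on the pivot axis at its underside, 36 mm above the tray; the arm, 22 mm wide, 10 mm thick, runs along +y to 96 mm from the axis, its underside 2 mm above a seated bushing
- clamp (a joint): angle of the swing clamp in rad, grows clockwise seen from above; 0 = fully open, arm towards the robot; 1.45 = its stop, arm straight over the nest
- dye_bottle: dark blue bottle, 53 mm wide, 92 mm tall, a bystander; origin at the centre of its underside
- paste_tin: round tin, 70 mm wide, 37 mm tall, a bystander; origin at the centre of its underside
- ring_gauge: steel ring gauge lying flat, 60 mm wide, 18 mm tall, a bystander; origin at the centre of its underside
- pen: blue marker lying flat, 134 mm long, 13 mm thick, a bystander; origin at the centre of its underside

How it is judged:
On the way, in this order (a step that is already met when the one before it is completed fails the run):
1. the bushing stands home in the nest and is let go, the clamp still open (horizontal distance between bushing and nest below 0.004 m and z of bushing in the frame of nest below -0.008 m and angle between bushing's own z axis and vertical below 0.1 rad and contact force between the fingers and bushing below 0.5 N and value of joint clamp below 0.6 rad), for 0.2 s.
2. the key is fully in the slot, the clamp still open (horizontal distance between key and slot below 0.004 m and z of key in the frame of slot below -0.02 m and angle between key's own z axis and vertical below 0.12 rad and value of joint clamp below 0.6 rad), for 0.2 s.
3. the key has turned the clamp over the bushing (horizontal distance between key and slot below 0.004 m and z of key in the frame of slot below -0.02 m and angle between key's own z axis and vertical below 0.12 rad and horizontal distance between bushing and nest below 0.004 m and z of bushing in the frame of nest below -0.008 m and angle between bushing's own z axis and vertical below 0.1 rad and value of joint clamp above 1.25 rad), for 0.2 s.
At the end, for the whole second after the job is handed in: The bushing is upright in the nest (centre within 4 mm of the nest's, underside at least 8 mm below the mouth, tilt under 0.1 rad), the key is in the slot (tip within 4 mm of its axis and at least 20 mm below its mouth, tilt under 0.12 rad), the clamp stands beyond 1.25 rad, and all is at rest (all of step 3 and linear speed of each of key, bushing below 0.02 m/s); the robot touches nothing.
It fails at once if the robot itself pushes the clamp (over 5 N) (contact force between any of the fingers, the arm and strap above 5 N).
It fails at once if a bystander is shifted by more than 30 mm (distance of any of dye_bottle, paste_tin, ring_gauge, pen from where it was at the start of the episode above 0.03 m).
It also fails if it takes over 61 s, if anything falls off the work surface, if the arm or the gripper's body presses on something with over 40 N, if the wrist force passes 120 N, or if a joint passes its speed limit or range.

ROBOT

A 7-joint arm with a two-finger parallel gripper is mounted at the origin on a cart in front of the work surface, level with it; the furniture and walls round the work are solid. World frame = base frame: x ahead of the robot, y to its left, z up, the work surface at z = 0. Lengths are in m, angles in rad, forces in N, time in s.
With the tool pointing down it reaches from about 0.425 to 0.825 m from the base axis. Payload 3.6 kg.
Tool frame: the origin (TCP) lies at the centre of the arm's flange, where the gripper is bolted on; the fingertips stand 186 mm ahead of it and the grasp point (between the pads) lies 167 mm ahead of it (ctrl.grasp_offset is the distance from the TCP to the grasp point, in m); z points along the fingers, y is the line along which they close (so a half turn about z gives the same grasp; the last joint's range is limited). The gripper opens to 93 mm and grips with 3 to 60 N. Pads are 15 mm wide; open, the fingers measure 128 mm over their backs; the gripper's body (75 mm by 188 mm) begins 65 mm behind the grasp point.
Start: joints at [1.155, 0.615, -0.013, 1.423, 0.008, 1.103, -0.04], TCP at [0.246, -0.601, 0.405] pointing down, gripper open.
Joint ranges: [-3.12, 3.12], [-0.3, 2.06], [-1.34, 1.32], [0.26, 2.42], [-1.36, 4.5], [0.01, 1.98], [-2.84, 2.84]. Speed limits (rad/s): [2.79, 2.79, 3.14, 3.14, 3.14, 3.14, 3.14].

INTERFACE

Orientations are given as a 3x3 rotation matrix whose columns are the frame's x, y, z axes.
In Python, from plant import ctrl gives the robot as it stands. Calls block until the motion is done:
- ctrl.move_ptp(position, orientation): joint-space move of the TCP to a pose.
- ctrl.movel(position, rotation=None, rate=0.15): straight line of the TCP; rotation=None keeps the orientation; rate is the mean speed in m/s.
- ctrl.move_joints(angles): joint-space move.
- ctrl.set_gripper(opening, strength=None): opening from 0.0 (shut) to 1.0 (fully open); strength is the grip in N (None keeps the last); returns when the fingers have stopped.
- ctrl.hold(seconds).
- ctrl.solve_ik(position, orientation): joint angles nearest the present ones, or None.
- ctrl.camera(name): name is "scene" or "side" or "wrist"; returns a dict with "pixels" (384x512x3 uint8, blue, green, red), "depth" (384x512 float32, m along the optical axis (not along the pixel's ray), 0 where there is no reading), "fovy" (degrees; the focal length in pixels is half the picture's height over the tangent of half this angle, whatever the lens; pixels are square), "cx", "cy" (the principal point, pixels), "k1" (the pictures are not rectified: a ray, as slopes to the right and down, at radius r is drawn at 1 + k1 r^2 times it, then the intrinsics apply), "position" and "rotation" of the camera in the world. Camera axes: x right, y down, z forward; pixel columns grow to the right and rows downward; lengths in m; the calibration is good to about 2 mm. A picture is of the moment at which its call begins.
A pose or a line that the arm cannot do raises ctrl.IKError and nothing moves.
- ctrl.close_job(): hands the job in; it is judged then, once.
Readings, each from a call of its own:
- ctrl.current_time_s(): time.
- ctrl.current_qpos(): joint angles.
- ctrl.current_qvel(): joint speeds.
- ctrl.current_joint_efforts(): joint torques, N m.
- ctrl.current_tcp_pos(): TCP position.
- ctrl.current_tool_rot(): TCP orientation.
- ctrl.current_ft_force(): force on the tool from outside, world axes, zero at the start.
- ctrl.current_moment(): the same for the moment, N m.
- ctrl.current_grip_width(): opening from 0.0 (shut) to 1.0 (fully open).
- ctrl.current_finger_force(): force on a finger pad.
Only numpy, scipy, OpenCV 4.12 (cv2) and the standard library are available. Lean on these libraries where they do the work, as an engineer would, in place of code of your own. Each camera call takes 0.05 s, during which the arm holds its last target. There are 200 camera calls.

## Working session

There is one attempt and no reset: what is moved stays moved. The work goes in short steps, each a Python script; the robot and the scene stay as the last script left them, time stands still between calls to the robot, and variables do not carry over. Pictures are saved under pics/ and viewed, at most 10 in all, crops included, and the job is handed in when it is done.

```bash
mkdir -p pics; ls
cat > h.py <<'E'
import numpy as np, cv2
from plant import ctrl
def cloud(c):
    h,w=c["depth"].shape; f=h/2/np.tan(np.radians(c["fovy"])/2)
    K=np.array([[f,0,c["cx"]],[0,f,c["cy"]],[0,0,1.]])
    u,v=np.meshgrid(np.arange(w),np.arange(h))
    p=np.stack([u,v],-1).reshape(-1,1,2).astype(np.float64)
    n=cv2.undistortPoints(p,K,np.array([c["k1"],0,0,0,0.])).reshape(h,w,2)
    d=c["depth"].astype(float)[...,None]
    P=np.concatenate([n*d,d],-1)@np.array(c["rotation"]).T+np.array(c["position"])
    P[c["depth"]==0]=np.nan
    return P
E
python3 - <<'E'
from h import *
for n in ["scene","side","wrist"]:
    c=ctrl.camera(n); np.savez(f"{n}.npz",**c); cv2.imwrite(f"pics/{n}.png",c["pixels"])
    print(n,c["position"],np.round(c["rotation"],2).tolist(),c["fovy"],c["k1"])
a=np.vstack([cv2.imread(f"pics/{n}.png") for n in["scene"]]);
E
```

```text
pics
scene [-0.35026999 -0.5618647   0.65100462] [[0.51, -0.41, 0.75], [-0.86, -0.23, 0.46], [-0.01, -0.88, -0.47]] 45.8048064271064 0.03229849746084938
side [0.56660909 0.82235014 0.51249825] [[-1.0, 0.01, 0.02], [-0.02, 0.49, -0.87], [-0.02, -0.87, -0.49]] 55.76154528512162 -0.07644499432433188
wrist [ 0.31388976 -0.57348251  0.38340051] [[0.38, -0.89, -0.25], [-0.93, -0.37, -0.1], [-0.0, 0.26, -0.96]] 69.98577732347368 -0.008376373611766526
```

View pics/scene.png

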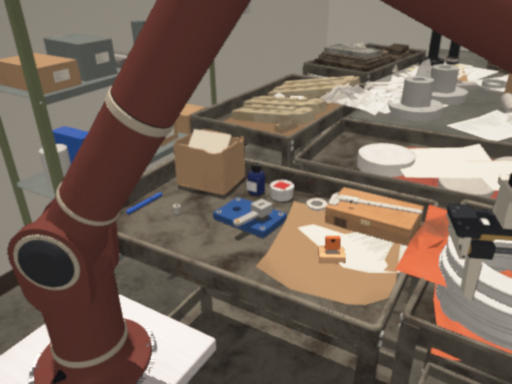

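View pics/side.png

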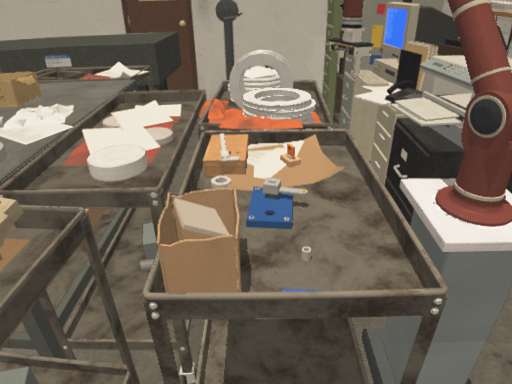

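The scene picture shows the key in its block at (332,245), the fixture at (250,215) with its arm toward the robot, and the bushing at (177,208). In the side picture the bushing is at (306,253), the fixture at (270,207) and the key at (290,150). Next I get rough positions.

Run:
```python
from h import *
for n,pts in dict(scene=dict(key=(332,240),keeper=(332,256),hub=(262,204),armtip=(240,218),fix=(232,212),bush=(177,207),bottle=(257,180),tin=(282,186),gauge=(310,203),pen=(145,203),box=(200,165)),side=dict(key=(290,147),keeper=(291,160),hub=(272,184),armtip=(300,191),fix=(270,215),bush=(306,250),pen=(297,291),gauge=(212,182),box=(240,200))).items():
    c=dict(np.load(n+".npz")); P=cloud(c)
    for k,(u,v) in pts.items(): print(n,k,np.round(np.nanmedian(P[v-1:v+2,u-1:u+2].reshape(-1,3),0),3))
print(ctrl.current_tool_rot().round(2).tolist(), ctrl.current_tcp_pos(), ctrl.current_time_s())
```

```text
scene key [ 0.477 -0.255  0.064]
scene keeper [ 0.466 -0.263  0.03 ]
scene hub [ 0.554 -0.024  0.061]
scene armtip [ 0.479 -0.003  0.048]
scene fix [0.529 0.056 0.023]
scene bush [0.475 0.205 0.025]
scene bottle [0.68  0.068 0.052]
scene tin [ 0.703 -0.005  0.04 ]
scene gauge [ 0.681 -0.107  0.021]
scene pen [0.464 0.317 0.011]
scene box [0.622 0.229 0.088]
side key [ 0.484 -0.249  0.066]
side keeper [ 0.481 -0.226  0.031]
side hub [ 0.546 -0.008  0.063]
side armtip [0.473 0.    0.046]
side fix [0.552 0.073 0.02 ]
side bush [0.477 0.205 0.018]
side pen [0.507 0.322 0.014]
side gauge [ 0.718 -0.107  0.018]
side box [ 0.633 -0.034  0.001]
[[0.93, 0.38, -0.0], [0.38, -0.93, 0.0], [-0.0, -0.0, -1.0]] [ 0.24635482 -0.60124483  0.40386545] 0.15
```

Run:
```python
from h import *
R=np.diag([1.,-1,-1])
tot=[]
for n,p in dict(wkey=(.485,-.25,.36),wfix=(.53,.03,.36),wbush=(.477,.205,.33)).items():
    ctrl.move_ptp(p,R); ctrl.hold(.15)
    c=ctrl.camera("wrist"); np.savez(n+".npz",**c); tot.append(c["pixels"])
    print(n,ctrl.current_tcp_pos().round(3),ctrl.current_time_s())
cv2.imwrite("pics/w1.png",np.vstack([np.hstack([cv2.resize(t,(400,300)) for t in tot[:2]]),np.hstack([cv2.resize(tot[2],(400,300)),np.zeros((300,400,3),np.uint8)])]))
```

```text
wkey [ 0.485 -0.251  0.36 ] 1.925
wfix [0.53  0.028 0.36 ] 3.2167
wbush [0.478 0.203 0.33 ] 4.1833
```

View pics/w1.png

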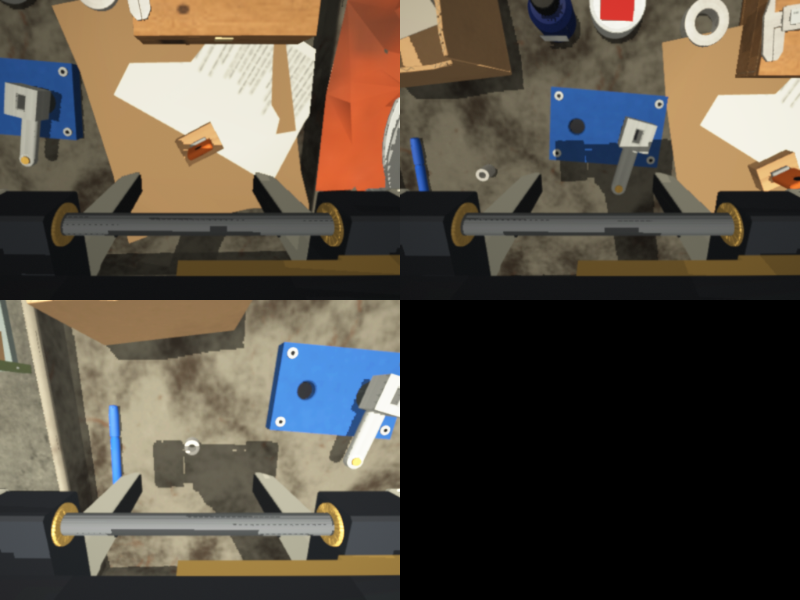

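The stitched picture, at 0.78 scale, shows:
- **Key view:** the key is at (200,148), turned about 30°.
- **Fixture view:** the nest is at (577,126) and the hub slot at (638,133).
- **Bushing view:** the bushing is at (192,447) and the nest at (307,390).

Next I fit each of these in metric terms.

```bash
cat > m.py <<'E'
from h import *
def rect(P,m,name,k=True):
    q=(P[...,:2][m]*1e4).astype(np.float32)
    # keep main cluster
    r=cv2.minAreaRect(q); b=cv2.boxPoints(r)/1e4
    e=b[1]-b[0],b[2]-b[1]; L=max(e,key=np.linalg.norm)
    print(name,len(q),"c",np.round(b.mean(0),4),"size",np.round([np.linalg.norm(x) for x in e],4),"long-ang",round(float(np.degrees(np.arctan2(L[1],L[0]))),1),"mean",q.mean(0)/1e4,"z",np.round(np.median(P[...,2][m]),4))
    return b
def sel(P,c,r,z0,z1):
    return (np.hypot(P[...,0]-c[0],P[...,1]-c[1])<r)&(P[...,2]>z0)&(P[...,2]<z1)
def blob(c,P,uv,thr,zp,name,win=22):
    # dark blob round uv: centroid ray cut with plane z=zp
    g=c["pixels"].max(2); u,v=uv; m=np.zeros(g.shape,np.uint8); m[v-win:v+win,u-win:u+win]=(g[v-win:v+win,u-win:u+win]<thr)
    n,l,s,ce=cv2.connectedComponentsWithStats(m); 
    if l[v,u]==0: print(name,"no blob",g[v,u]); return
    vv,uu=np.nonzero(l==l[v,u])
    f=g.shape[0]/2/np.tan(np.radians(c["fovy"])/2);K=np.array([[f,0,c["cx"]],[0,f,c["cy"]],[0,0,1.]])
    x=cv2.undistortPoints(np.stack([uu,vv],-1).reshape(-1,1,2).astype(float),K,np.array([c["k1"],0,0,0,0.])).reshape(-1,2)
    d=np.c_[x,np.ones(len(x))]@np.array(c["rotation"]).T; o=np.array(c["position"])
    X=o+d*((zp-o[2])/d[:,2])[:,None]
    r=cv2.minAreaRect((X[:,:2]*1e4).astype(np.float32)); b=cv2.boxPoints(r)/1e4
    L=max((b[1]-b[0],b[2]-b[1]),key=np.linalg.norm)
    print(name,"n",len(uu),"cen",X.mean(0).round(4),"rect c",b.mean(0).round(4),"size",np.round(np.array(r[1])/1e4,4),"ang",np.degrees(np.arctan2(L[1],L[0])).round(1))
E
python3 - <<'E'
from m import *
for n in ["wkey","wfix","wbush"]:
    c=dict(np.load(n+".npz")); P=cloud(c); print(n)
    Z=P[...,2]; B=c["pixels"].astype(int)
    if n!="wkey":
        rect(P,sel(P,(.476,.205),.03,.018,.03),"bush top")
        blob(c,P,(226,161) if n=="wfix" else (393,115),60,.02,"nest")
        m=(B[...,0]>B[...,2]+80)&(Z>.015)&(Z<.025)&(np.hypot(P[...,0]-.55,P[...,1]-.03)<.12); rect(P,m,"plate")
    if n!="wbush":
        h=sel(P,(.55,-.016),.04,.057,.068); rect(P,h,"hub")
        rect(P,sel(P,(.51,-.01),.07,.042,.05),"arm")
        rect(P,sel(P,(.48,-.255),.04,.066,.08),"key top")
        rect(P,sel(P,(.48,-.255),.04,.045,.08),"key handle")
        rect(P,sel(P,(.48,-.255),.06,.024,.034),"keeper")
    if n=="wfix": blob(c,P,(int(238/.78125),int(135/.78125)),90,.062,"slot",15)
    print(c["pixels"][161,226],c["pixels"][172,304])
c=dict(np.load("wkey.npz"));d=dict(np.load("wfix.npz"))
cv2.imwrite("pics/z.png",np.hstack([cv2.resize(c["pixels"][150:220,210:290],(400,350),interpolation=0),cv2.resize(d["pixels"][140:210,270:350],(400,350),interpolation=0)]))
E
```

```text
wkey
hub 1676 c [ 0.5463 -0.0268] size [0.0409 0.0421] long-ang 74.3 mean [ 0.5466767  -0.02803112] z 0.0616
arm 1505 c [ 0.5102 -0.0188] size [0.1147 0.04  ] long-ang -14.3 mean [ 0.5005558  -0.01826503] z 0.0456
key top 333 c [ 0.4828 -0.2552] size [0.0355 0.0103] long-ang -62.8 mean [ 0.48350903 -0.25511053] z 0.0709
key handle 475 c [ 0.4829 -0.2552] size [0.0356 0.0103] long-ang -62.6 mean [ 0.48473114 -0.25493667] z 0.0703
keeper 1349 c [ 0.4824 -0.2551] size [0.0601 0.0446] long-ang -62.2 mean [ 0.48613822 -0.25517365] z 0.0296
[226 238 241] [225 238 240]
wfix
bush top 221 c [0.479  0.2092] size [0.0209 0.0208] long-ang -25.7 mean [0.47931603 0.20884594] z 0.023
nest n 244 cen [0.5544 0.0584 0.02  ] rect c [0.5545 0.0586] size [0.02   0.0188] ang 89.7
plate 7579 c [0.55   0.0136] size [0.1082 0.1689] long-ang 85.2 mean [0.57026803 0.02272257] z 0.0196
hub 1374 c [ 0.5468 -0.0266] size [0.0402 0.0405] long-ang 74.8 mean [ 0.54740787 -0.02627874] z 0.0616
arm 1176 c [ 0.5107 -0.0159] size [0.1156 0.0391] long-ang -15.4 mean [ 0.49672645 -0.01171645] z 0.0456
key top 132 c [ 0.4789 -0.2446] size [0.0165 0.0106] long-ang -77.4 mean [ 0.47969785 -0.2439013 ] z 0.07
key handle 560 c [ 0.4823 -0.2535] size [0.0355 0.0113] long-ang -62.0 mean [ 0.48220643 -0.24659699] z 0.0578
keeper 1282 c [ 0.4827 -0.2548] size [0.0618 0.046 ] long-ang -61.4 mean [ 0.48693466 -0.24715027] z 0.0296
slot n 57 cen [ 0.5484 -0.0243  0.062 ] rect c [ 0.5485 -0.0244] size [0.0043 0.014 ] ang -15.8
[48 48 49] [69 74 75]
wbush
bush top 239 c [0.4788 0.2094] size [0.0204 0.0205] long-ang 20.3 mean [0.47890288 0.20930344] z 0.0234
nest no blob 60
plate 13184 c [0.5496 0.0138] size [0.1103 0.1717] long-ang 85.2 mean [0.5558039  0.03110836] z 0.0198
[145 176 185] [129 156 166]
```

View pics/z.png

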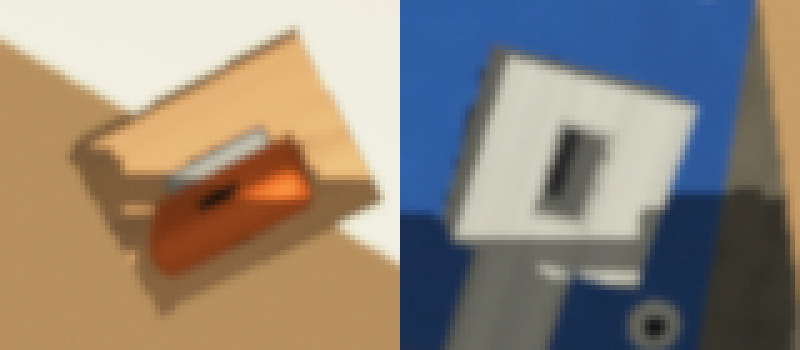

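The crops show the key handle lying at about -62°, matching the keeper, and the slot inside the hub top. Sizes and heights agree with the spec. I take one view with the camera turned half round to cancel the camera-mount bias, and check the box clearance.

Run:
```python
from m import *
P=cloud(dict(np.load("wfix.npz"))); b=sel(P,(.65,.2),.12,.07,.3)&(P[...,0]<.72)
print("box x,y min",np.nanpercentile(P[b],[0,2,98,100],axis=0).round(3))
R=np.diag([-1.,1,-1])
print(ctrl.current_qpos().round(2))
ctrl.move_ptp((.53,.08,.38),R); ctrl.hold(.15); print(ctrl.current_qpos().round(2),ctrl.current_time_s())
c=ctrl.camera("wrist"); np.savez("r.npz",**c); P=cloud(c); Z=P[...,2]; B=c["pixels"].astype(int)
rect(P,sel(P,(.479,.209),.03,.018,.03),"bush")
m=(B[...,0]>B[...,2]+80)&(Z>.015)&(Z<.025)&(np.hypot(P[...,0]-.55,P[...,1]-.03)<.12); rect(P,m,"plate")
rect(P,sel(P,(.55,-.025),.04,.057,.068),"hub"); rect(P,sel(P,(.51,-.01),.07,.042,.05),"arm")
# nest pixel = nearest to estimate
d=np.linalg.norm(P-np.array([.554,.058,.015]),axis=2); v,u=np.unravel_index(np.nanargmin(d),d.shape); print(u,v,B[v,u])
for t in(60,75,90): blob(c,P,(u,v),t,.02,"nest")
e=dict(np.load("wfix.npz"))
for t in(60,75,90): blob(e,0,(226,161),t,.02,"nest0")
```

```text
box x,y min [[0.616 0.086 0.07 ]
 [0.62  0.153 0.073]
 [0.691 0.226 0.143]
 [0.702 0.258 0.146]]
[-0.46  0.51  0.02  1.89 -0.02  0.74 -2.  ]
[ 0.48  0.71 -1.15  1.77  0.72  1.15  0.68] 6.6167
bush 216 c [0.4784 0.2094] size [0.0203 0.0207] long-ang 10.2 mean [0.47812182 0.20934029] z 0.0236
plate 7573 c [0.5496 0.0134] size [0.1103 0.1703] long-ang 85.6 mean [0.54746217 0.0271986 ] z 0.0196
hub 1147 c [ 0.5457 -0.0262] size [0.0406 0.0407] long-ang 74.8 mean [ 0.5449748  -0.02569812] z 0.0615
arm 1337 c [ 0.5095 -0.0163] size [0.1145 0.0401] long-ang -14.8 mean [ 0.49511158 -0.01101162] z 0.0456
235 193 [84 83 84]
nest no blob 84
nest no blob 84
nest n 172 cen [0.553  0.0587 0.02  ] rect c [0.5532 0.0589] size [0.0194 0.0169] ang 43.7
nest0 n 244 cen [0.5544 0.0584 0.02  ] rect c [0.5545 0.0586] size [0.02   0.0188] ang 89.7
nest0 n 279 cen [0.5542 0.0583 0.02  ] rect c [0.5545 0.0581] size [0.0211 0.0213] ang -1.2
nest0 n 306 cen [0.5543 0.0584 0.02  ] rect c [0.554  0.0584] size [0.0224 0.0223] ang 25.5
```

```bash
cat >> h.py <<'E'
def goto(p,R,rate=.15,ptp=False,fix=True,hold=.25):
    p=np.array(p,float)
    (ctrl.move_ptp(p,R) if ptp else ctrl.movel(p,R,rate=rate)); ctrl.hold(hold)
    e=p-ctrl.current_tcp_pos()
    if fix:
        ctrl.movel(p+e,R,rate=.05); ctrl.hold(hold)
    e2=p-ctrl.current_tcp_pos()
    print("at",p.round(4),"err mm",(e*1e3).round(1),(e2*1e3).round(1),"F",ctrl.current_ft_force().round(1),"t",round(ctrl.current_time_s(),2))
    return e
E
python3 - <<'E'
from h import *
R=np.diag([1.,-1,-1])
b=np.array([.4787,.2093])
ctrl.move_ptp((*b,.27),R); ctrl.set_gripper(.6,15)
goto((*b,.201),R,rate=.12)
ctrl.set_gripper(0,20); print("w",ctrl.current_grip_width()*93,ctrl.current_finger_force())
e=goto((*b,.25),R,rate=.15,fix=False)
print("w",ctrl.current_grip_width()*93,ctrl.current_finger_force(),ctrl.current_qpos().round(2))
c=ctrl.camera("wrist"); cv2.imwrite("pics/g.png",c["pixels"]); np.savez("g.npz",**c)
E
```

```text
at [0.4787 0.2093 0.201 ] err mm [-0.2 -0.1 -0.6] [0.2 0.1 0.7] F [0.1 0.5 1.3] t 10.66
w 19.89631538606285 19.994799278829305
at [0.4787 0.2093 0.25  ] err mm [0.3 0.  0.9] [0.3 0.  0.9] F [ 0.1  0.1 -0.9] t 12.06
w 20.110886152642383 19.992126510369417 [-0.9   0.75  0.72  1.97 -0.75  0.71 -1.29]
```

View pics/g.png

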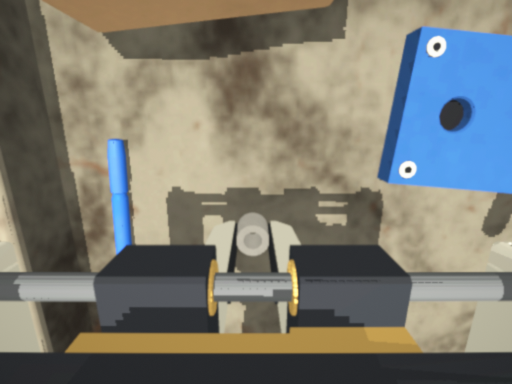

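The bushing is held between the pads at (253,233), width 20 mm. I check its offset in the hand, then do a force-watched insertion.

Run:
```python
from m import *
P=cloud(dict(np.load("g.npz"))); t=ctrl.current_tcp_pos()
rect(P,sel(P,t[:2],.02,t[2]-.179-.004,t[2]-.179+.006),"held top"); print(t)
R=np.diag([1.,-1,-1]); n=np.array([.5535,.0584])
ctrl.movel((.4787,.2093,.29),R,rate=.2)
ctrl.move_ptp((*n,.26),R)
goto((*n,.235),R)
for z in np.arange(.230,.2095,-.002):
    ctrl.movel((*n,z),R,rate=.04); f=ctrl.current_ft_force(); p=ctrl.current_tcp_pos(); print(round(z,4),p.round(4),f.round(1))
    if f[2]>8: break
print(ctrl.current_time_s())
```

```text
held top 910 c [0.4782 0.2087] size [0.0356 0.0212] long-ang -87.1 mean [0.480315   0.20910205] z 0.0721
[0.47846615 0.20923653 0.24924308]
at [0.5535 0.0584 0.235 ] err mm [-0.2 -0.3 -0.7] [0.2 0.4 0.7] F [ 0.1 -0.6 -1. ] t 14.24
0.23 [0.5534 0.0585 0.2296] [-0.3  0.  -1.4]
0.228 [0.5535 0.0584 0.2279] [ 0.5  0.6 -0.5]
0.226 [0.5534 0.0584 0.2259] [ 1.2  0.7 -1. ]
0.224 [0.5535 0.0584 0.2239] [-0.5 -0.4 -0.5]
0.222 [0.5534 0.0584 0.2218] [-0.7  0.2 -1.7]
0.22 [0.5534 0.0584 0.2199] [-0.1  0.1 -0.5]
0.218 [0.5534 0.0584 0.2179] [-0.5 -0.4 -0.2]
0.216 [0.5534 0.0584 0.2159] [-0.3  0.8 -0.6]
0.214 [0.5535 0.0584 0.2139] [-0.6 -0.6 -0.6]
0.212 [0.5534 0.0584 0.2118] [-0.1 -0.1  0.2]
0.21 [0.5537 0.0583 0.2104] [-0.7 -0.3  2.4]
17.0
```

The bushing reached the nest floor: contact at TCP z 0.210, as predicted. Release, verify, and move above the key.

Run:
```python
from m import *
R=np.diag([1.,-1,-1]); n=np.array([.5535,.0584])
ctrl.set_gripper(.4); ctrl.hold(.1); ctrl.movel((*n,.30),R,rate=.15); ctrl.hold(.2)
c=ctrl.camera("wrist"); P=cloud(c); rect(P,sel(P,n,.02,.027,.045),"bush seated (top z .034)")
rect(P,sel(P,(.546,-.0265),.04,.057,.068),"hub")
ctrl.move_joints([.49,.51,0,1.89,0,.74,.97]); ctrl.set_gripper(.5,40)
a=np.radians(117.5); X=np.array([np.cos(a),np.sin(a),0]); Z=np.array([0,0,-1.]); RK=np.c_[X,np.cross(Z,X),Z]
print(ctrl.current_tool_rot().round(2).tolist(),RK.round(2).tolist(),ctrl.current_time_s())
k=np.array([.4825,-.2551])
goto((*k,.30),RK,ptp=True)
c=ctrl.camera("wrist"); P=cloud(c)
rect(P,sel(P,k,.04,.062,.08),"key top"); rect(P,sel(P,k,.06,.024,.034),"keeper")
print(ctrl.current_qpos().round(2),ctrl.current_time_s())
```

```text
bush seated (top z .034) 328 c [0.5538 0.0582] size [0.0208 0.0199] long-ang -1.1 mean [0.55451477 0.0581241 ] z 0.0334
hub 2083 c [ 0.5466 -0.0265] size [0.0405 0.0412] long-ang 74.7 mean [ 0.5476392  -0.02583554] z 0.0616
[[-0.46, 0.89, 0.0], [0.89, 0.46, -0.0], [-0.0, 0.0, -1.0]] [[-0.46, 0.89, 0.0], [0.89, 0.46, 0.0], [0.0, 0.0, -1.0]] 20.8583
at [ 0.4825 -0.2551  0.3   ] err mm [ 0.7  0.6 -0.7] [-0.6 -0.6  0.7] F [0.3 0.4 0.6] t 21.91
key top 528 c [ 0.4816 -0.2541] size [0.0358 0.0098] long-ang -62.5 mean [ 0.48109347 -0.25270492] z 0.0709
keeper 2192 c [ 0.4819 -0.2545] size [0.0606 0.044 ] long-ang -62.2 mean [ 0.48027208 -0.25111258] z 0.0296
[ 0.44  0.58  0.    1.85 -0.    0.71  0.93] 21.9583
```

The bushing is seated, top at z 0.0334 and centred. Now grip the key and lift it.

```bash
cat >> h.py <<'E'
def yaw(deg):
    a=np.radians(deg); X=np.array([np.cos(a),np.sin(a),0]); Z=np.array([0,0,-1.]); return np.c_[X,np.cross(Z,X),Z]
E
python3 - <<'E'
from m import *
k=np.array([.4822,-.2549]); RK=yaw(117.5)
goto((*k,.2265),RK,rate=.12,fix=False,hold=.3)
ctrl.set_gripper(0,40); print("w",ctrl.current_grip_width()*93,ctrl.current_finger_force(),ctrl.current_ft_force().round(1),ctrl.current_tcp_pos().round(4))
goto((*k,.30),RK,rate=.1,fix=False)
print("w",ctrl.current_grip_width()*93,ctrl.current_finger_force())
s=np.array([.5462,-.0265]); RS=yaw(165.2)
goto((*s,.315),RS,ptp=True,fix=False,hold=.3); print(ctrl.current_qpos().round(2))
c=ctrl.camera("wrist"); np.savez("k.npz",**c); cv2.imwrite("pics/k.png",c["pixels"]); P=cloud(c)
rect(P,sel(P,s,.045,.057,.068),"hub"); rect(P,sel(P,(.51,-.01),.07,.042,.05),"arm")
E
```

```text
at [ 0.4822 -0.2549  0.2265] err mm [-0.1  0.1 -0.6] [-0.1  0.1 -0.6] F [0.1 0.3 1. ] t 23.02
w 9.922233664634796 39.993263483047485 [ 0.3  0.3 -0.4] [ 0.4822 -0.2549  0.2265]
at [ 0.4822 -0.2549  0.3   ] err mm [ 0.1 -0.   0.6] [ 0.1 -0.   0.6] F [-0.7 -0.4 -1.1] t 24.82
w 9.678899279827641 39.99281287193298
at [ 0.5462 -0.0265  0.315 ] err mm [0.1 1.4 0.1] [0.1 1.4 0.1] F [ 0.3  0.2 -1.4] t 26.07
[ 0.15  0.57 -0.22  1.83  0.17  0.76  1.16]
hub 1411 c [ 0.5451 -0.0258] size [0.0386 0.04  ] long-ang 74.8 mean [ 0.54114574 -0.02418802] z 0.0615
arm 2084 c [ 0.506  -0.0118] size [0.1038 0.0394] long-ang -23.5 mean [ 0.49201274 -0.01131361] z 0.0456
```

View pics/k.png

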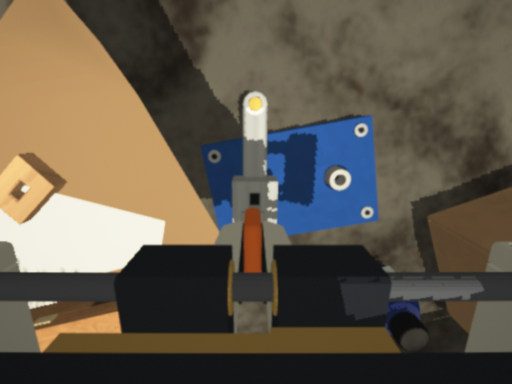

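The key is held at (255,245) in line with the slot, and the bushing sits in the nest at (340,180). Now the guarded insertion.

Run:
```python
from h import *
s=np.array([.5462,-.0265]); RS=yaw(165.2)
goto((*s,.289),RS,rate=.1,fix=False,hold=.4)
for z in np.arange(.286,.2565,-.002):
    ctrl.movel((*s,z),RS,rate=.04); f=ctrl.current_ft_force(); p=ctrl.current_tcp_pos(); print(round(z,4),p.round(4),f.round(1),ctrl.current_moment().round(2))
    if f[2]>15: break
print(ctrl.current_time_s())
```

```text
at [ 0.5462 -0.0265  0.289 ] err mm [-0.1 -0.  -0.3] [-0.1 -0.  -0.3] F [-0.3 -0.2 -1. ] t 26.93
0.286 [ 0.5461 -0.0265  0.2857] [-0.  -0.1 -0.9] [ 0.06 -0.16  0.01]
0.284 [ 0.5461 -0.0265  0.2838] [-0.1  0.1  0.1] [ 0.06 -0.12 -0.01]
0.282 [ 0.5462 -0.0265  0.2818] [ 0.1 -0.2 -0.2] [ 0.07 -0.12 -0.  ]
0.28 [ 0.5461 -0.0265  0.2799] [ 0.  -0.  -1.8] [ 0.04 -0.16 -0.01]
0.278 [ 0.5461 -0.0265  0.2778] [-0.2 -0.1  0.3] [ 0.03 -0.13  0.01]
0.276 [ 0.5461 -0.0265  0.2759] [ 0.   1.1 -0.2] [ 0.02 -0.17  0.01]
0.274 [ 0.5461 -0.0265  0.2738] [-0.   0.3 -1.1] [ 0.05 -0.2  -0.01]
0.272 [ 0.5461 -0.0265  0.2719] [ 1.  -0.6 -0.9] [ 0.01 -0.14 -0.06]
0.27 [ 0.5462 -0.0265  0.2698] [-0.  -0.7 -1.3] [ 0.03 -0.2   0.01]
0.268 [ 0.5461 -0.0265  0.2678] [-0.4  0.3 -1.6] [ 0.04 -0.13 -0.04]
0.266 [ 0.5461 -0.0265  0.2658] [-0.1  0.8 -1. ] [ 0.03 -0.12  0.02]
0.264 [ 0.5461 -0.0265  0.2638] [ 0.2 -0.  -0.8] [ 0.09 -0.13  0.04]
0.262 [ 0.5462 -0.0265  0.2618] [-0.3  0.1 -1.5] [ 0.04 -0.17  0.05]
0.26 [ 0.5462 -0.0265  0.2599] [ 0.3 -0.6 -0.6] [ 0.01 -0.2   0.01]
0.258 [ 0.5464 -0.0265  0.2584] [-0.7 -0.3  3.1] [ 0.02 -0.04  0.02]
30.675
```

The collar is on the hub (contact at TCP z 0.2584, as predicted). Now turn clockwise in steps, watching the moment.

Run:
```python
from h import *
s=np.array([.5463,-.0265,.2582]); ctrl.hold(.3)
for a in list(np.arange(160,88,-6.))+list(np.arange(86,71,-2.)):
    ctrl.move_ptp(s,yaw(a)); m=ctrl.current_moment(); f=ctrl.current_ft_force()
    x=ctrl.current_tool_rot()[:,0]
    print(a,np.degrees(np.arctan2(x[1],x[0])).round(1),ctrl.current_tcp_pos().round(4),f.round(1),m.round(2),round(ctrl.current_time_s(),2))
    if abs(m[2])>1.2 or np.linalg.norm(f)>30: break
print(ctrl.current_qpos().round(2),ctrl.current_grip_width()*93)
```

```text
160.0 160.1 [ 0.5465 -0.0264  0.2584] [-0.8 -0.2  4.6] [ 0.01 -0.11 -0.06] 31.23
154.0 154.2 [ 0.5467 -0.0263  0.2584] [0.3 0.  4.8] [ 0.1  -0.33  0.04] 31.48
148.0 148.2 [ 0.5467 -0.0263  0.2584] [0.8 0.6 5.3] [ 0.11 -0.4  -0.02] 31.73
142.0 142.3 [ 0.5466 -0.0264  0.2584] [1.3 0.6 4.2] [ 0.08 -0.4   0.  ] 31.98
136.0 136.3 [ 0.5467 -0.0264  0.2584] [ 1.3 -0.5  6.3] [ 0.14 -0.42  0.  ] 32.23
130.0 130.3 [ 0.5466 -0.0265  0.2584] [1.6 0.1 5.5] [ 0.07 -0.39  0.02] 32.48
124.0 124.3 [ 0.5466 -0.0265  0.2584] [ 1.4 -0.   6. ] [ 0.05 -0.39  0.04] 32.73
118.0 118.3 [ 0.5466 -0.0265  0.2584] [1.7 0.6 5.6] [ 0.02 -0.31  0.04] 32.98
112.0 112.3 [ 0.5466 -0.0265  0.2584] [ 1.  -0.2  5.7] [ 0.02 -0.33  0.05] 33.23
106.0 106.3 [ 0.5466 -0.0265  0.2584] [ 1.4 -0.6  5.7] [ 0.   -0.39  0.05] 33.48
100.0 100.3 [ 0.5466 -0.0265  0.2584] [0.6 0.4 5.5] [ 0.03 -0.29 -0.01] 33.73
94.0 94.3 [ 0.5466 -0.0266  0.2584] [ 0.3 -0.6  5.9] [ 0.06 -0.28 -0.03] 33.98
86.0 86.3 [ 0.5465 -0.0266  0.2584] [ 0.4 -0.   6.4] [ 0.03 -0.32  0.05] 34.23
84.0 84.3 [ 0.5465 -0.0266  0.2584] [0.3 1.4 6.4] [ 0.03 -0.25  0.05] 34.48
82.0 82.3 [ 0.5465 -0.0266  0.2584] [0.9 0.5 6.3] [ 0.04 -0.23 -0.02] 34.73
80.0 80.3 [ 0.5465 -0.0266  0.2584] [0.5 0.2 5.8] [ 0.08 -0.25  0.07] 34.98
78.0 78.3 [ 0.5465 -0.0267  0.2584] [1.6 0.  5.5] [ 0.03 -0.3  -0.01] 35.23
76.0 76.3 [ 0.5465 -0.0266  0.2584] [ 1.2 -0.1  6.1] [ 0.05 -0.22 -0.04] 35.48
74.0 74.3 [ 0.5465 -0.0267  0.2584] [0.9 0.5 5.9] [-0.01 -0.23  0.01] 35.73
72.0 72.3 [ 0.5465 -0.0266  0.2584] [ 0.9 -1.   7.2] [ 0.05 -0.18  0.21] 35.98
[-0.16  0.66  0.27  1.88 -0.28  0.63 -0.03] 10.041625135880466
```

Run:
```python
from m import *
c=ctrl.camera("wrist"); cv2.imwrite("pics/t.png",c["pixels"]); P=cloud(c)
q=sel(P,(.55,.045),.045,.042,.05); rect(P,q,"arm");
```

```text
arm 3023 c [0.5518 0.0345] size [0.0221 0.0693] long-ang 85.4 mean [0.5520163  0.03470233] z 0.0456
```

View pics/t.png

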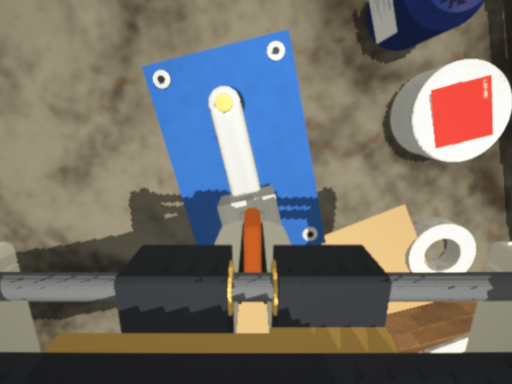

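The arm lies at 85.4°, straight over the nest against its stop, its tip at (224,102). Release the key, retreat, check and hand in.

Run:
```python
from m import *
R=yaw(72); ctrl.set_gripper(.45); ctrl.hold(.2)
ctrl.movel((.5463,-.0265,.36),R,rate=.12); ctrl.hold(.5)
c=ctrl.camera("wrist"); cv2.imwrite("pics/end.png",c["pixels"]); P=cloud(c)
rect(P,sel(P,(.55,.045),.045,.042,.05),"arm"); rect(P,sel(P,(.5463,-.0265),.03,.095,.115),"key top (z .104)")
print(ctrl.current_time_s())
```

```text
arm 1327 c [0.5518 0.0341] size [0.0222 0.0685] long-ang 85.5 mean [0.5519021  0.03417764] z 0.0456
key top (z .104) 411 c [ 0.5466 -0.0263] size [0.0102 0.0364] long-ang 75.3 mean [ 0.5470828  -0.02483878] z 0.103
38.4917
```

View pics/end.png

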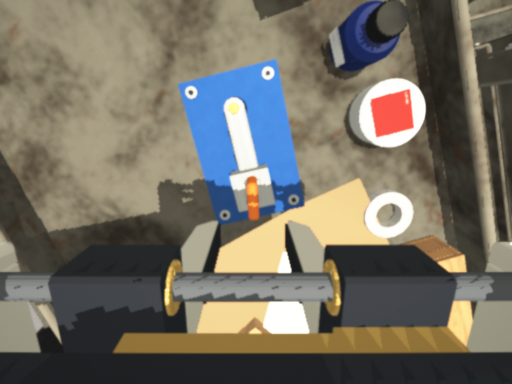

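The key stands home in the hub at (252,198), its top at z 0.103. The arm lies over the nest at (235,105), and the robot is clear.

```bash
python3 -c "
from plant import ctrl
print(ctrl.close_job())"
```

```text
the job is handed in; nothing more can be done
None
```

I handed the job in at about 38.5 s of the 61 s: bushing seated in the nest, key home in the slot, clamp arm over the bushing at its stop, and the robot clear. The hand-in returned no verdict; in the pictures that showed them, the bystanders looked undisturbed, but I did not measure them.

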